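# Hold the long swab tube over the sloping viewing light

### The arm

A 7-joint arm with a two-finger parallel gripper is mounted at the origin on the work surface. World frame = base frame: x ahead of the robot, y to its left, z up, the work surface at z = 0. Lengths are in m, angles in rad, forces in N, time in s.
With the tool pointing down it reaches from about 0.4 to 0.9 m from the base axis. Payload 5.6 kg.
Tool frame: the origin (TCP) lies midway between the tips of the shut fingers; the grasp point (between the pads) lies 19 mm behind it; y points along the fingers, z is the direction in which the jaws open and shut, and the axes are right-handed (so a half turn about y gives the same grasp; the last joint's range is limited). The gripper opens to 92 mm and grips with 3 to 60 N. Pads are 20 mm wide; open, the fingers measure 128 mm over their backs; the gripper's body (75 mm by 189 mm) begins 69 mm behind the grasp point.
Start: joints at [-1.23, 0.468, -0.012, 1.603, 0.006, 1.071, -0.056], TCP at [0.243, 0.603, 0.215] pointing down, gripper open.
Joint ranges: [-2.53, 2.53], [-0.31, 2.02], [-1.57, 1.55], [0.28, 2.44], [-1.29, 4.43], [0.15, 1.84], [-2.92, 2.92]. Speed limits (rad/s): [2.57, 2.57, 3.14, 3.14, 3.14, 3.14, 3.14].

### API

Orientations are given as a 3x3 rotation matrix whose columns are the frame's x, y, z axes.
In Python, from station import env, effector, solver, viewer, workorder, search_frame, tip_of gives the robot as it stands. Calls block until the motion is done:
- env.reach(position, orientation): joint-space move of the TCP to a pose.
- env.movel(position, frame=None, rate=0.15): straight line of the TCP; frame=None keeps the orientation; rate is the mean speed in m/s.
- env.goto_joints(angles): joint-space move.
- effector.release() and effector.grasp(squeeze=None): open the fingers fully, or close them until they stop; squeeze is the grip in N (None keeps the last).
- env.pause(seconds).
- solver.inverse_kinematics(position, orientation): joint angles nearest the present ones, or None.
- env.sense(): the state.
- viewer.read_camera(name): name is "scene" or "top" or "wrist"; returns (picture, depth): 384x512x3 uint8, red, green, blue; 384x512 float32, m along the optical axis (not along the pixel's ray), 0 where there is no reading.
- viewer.camera_info(name): a dict with "intrinsics" (3x3 intrinsics, pixels), "eye" and "rotation" of the camera in the world; the wrist camera has in their place "T_tool_cam" (4x4, takes a point from camera to tool coordinates, whose origin is the TCP and whose axes are the tool frame's). Camera axes: x right, y up, looking along -z (the intrinsics and any distortion apply to the point x, -y, -z); pixel columns grow to the right and rows downward; lengths in m; the calibration is good to about 2 mm. A picture is of the moment at which its call begins: read the wrist's pose just before it. camera_info takes no time and is no camera call.
A pose or a line that the arm cannot do raises env.PlanningError and nothing moves.
- workorder.finish_job(): hands the job in, once; it reports no verdict.
Trained networks look in the newest picture that a camera, given by its name, has taken for a name from the list of things; names that differ only in an ending like _2 or _b are one class to them, and where a whole thing is asked for, a point or a joint stands for the part that bears it (a point fixed in the world has none). Each returns a list of dicts, best first, with "score" (0 to 1); they miss things now and then, are a little off and sometimes report something else, mostly with a low value. They report only what shows in the picture. A call takes as long as a camera call. They do not tell look-alikes from the thing itself.
- search_frame(camera, name): "at" ([x, y, z] in m, in world coordinates, good to about 4 mm: the middle of the surface that is visible of it).
- tip_of(camera, name): "at" ([x, y, z] in m, in world coordinates, good to about 4 mm: a listed point, or the origin of a listed thing).
The state is a dict: "t": time; "joint_positions": joint angles; "joint_velocities": joint speeds; "tau": joint torques, N m; "ee_pos": TCP position; "tcp_rot": TCP orientation; "wrist_force": force on the tool from outside, world axes, zero at the start; "moment": the same for the moment, N m; "gripper_width": finger opening in m.
Only numpy, scipy, OpenCV 4.12 (cv2) and the standard library are available. Lean on these libraries where they do the work, as an engineer would, in place of code of your own. Each camera call takes 0.05 s, during which the arm holds its last target. There are 200 camera calls.

### The job

Take the long capped swab tube by its cap, draw it straight up out of the rack, and hold it slanting over the sloping viewing light so that my colleague across the bench can inspect it: cap uppermost, lying parallel to the lit face and pointing straight up and down its slope, with the middle of its clear part over the middle of the face and about 4 cm off it. Do not bump the light, and leave the short tubes and everything else where they are. Finish while still holding the tube there, steady and touching nothing but your fingers; do not put it down.

Things in the scene. Friction and masses are not known exactly. Their poses are not given: they have to be found in the camera images.
- tube: The long swab tube, the tallest in the rack (its cap ends about 180 mm above the table, the others about 120 mm): round clear plastic tube 16 mm in diameter with a white swab stick inside and a green screw cap; 170 mm long over all, about 35 g. The cap is 20 mm in diameter and takes the top 28 mm (z = 142 to 170 mm). Origin at the centre of its closed lower end; z runs along the tube to the cap. It is round: its yaw means nothing.
- tube_mid (a point): Middle of the long tube's clear part, on its axis, 71 mm from the lower end.
- tube_tip (a point): The lower end of the long tube (its origin).
- tube_cap (a point): Middle of the long tube's cap, on its axis, 156 mm from the lower end: the place to grip.
- rack: Black rack, a fixed block 110 (x) x 155 (y) x 85 mm high, origin at the centre of its underside, z up. Six wells about 19 mm wide and 75 mm deep (floor 10 mm above the table), at x = -23 and +23 mm and y = -46, 0 and +46 mm; four hold one tube each, loosely and upright. Which tube is in which well varies.
- viewer: Viewing light: a fixed grey wedge-shaped box, 150 mm wide (y), 92 mm deep (x), about 143 mm high at its high rear edge and 49 mm at its low front edge; the high edge is on the robot's side. Origin at the centre of its underside, z up, x points horizontally from the high edge to the low edge, roughly away from the robot. Its white lit face slopes down along x at 45 degrees.
- panel: The sloping lit face of the viewing light, part of that box: plate 130 mm along the slope by 150 mm wide, with a white lit field of 110 x 125 mm in its middle. Origin at the middle of the face, on its surface, 95 mm above the table and straight above the box's origin. x points up the slope (to the high edge, towards the robot's side), y lies level across it, z points out of the face (up and away from the robot).
- short0: Short swab tube standing in the rack: as the long one, but only 110 mm long. Leave it in its well. Origin at its lower end, z along it to the cap.
- short1: Another short swab tube, the same as short0.
- short2: Another short swab tube, the same as short0.
- dishes: Bystander, loose; leave it alone. Stack of four closed culture dishes, 90 mm in diameter, 58 mm high, origin at the centre of its underside.
- pen: Bystander, loose; leave it alone. Dark marker pen 122 mm long, 12 mm thick, lying along its x; origin on the table under its middle.
- jar: Bystander, loose; leave it alone. Clear lidded jar 60 mm in diameter, 75 mm high, origin at the centre of its underside.
- beaker: Bystander, loose; leave it alone. Clear open cup 68 mm in diameter at the rim, 80 mm high, origin at the centre of its underside.
- labels: Bystander, loose; leave it alone. Roll of paper tape lying flat, 64 mm in diameter, 28 mm high, origin at the centre of its underside.
There are look-alikes about, which are no part of the job. What is shaped like the tube but blue or yellow is not meant.

How it is judged:
By the outcome, as a careful person would: the job done as asked, in the order asked, and still so for the second after the job is handed in, while the arm keeps its last pose, push and grip.
It also fails if it takes over 35 s, if anything falls off the work surface, if the arm or the gripper's body presses on something with over 40 N, if the wrist force passes 120 N, or if a joint passes its speed limit or range.

## Working session

There is one attempt and no reset: what is moved stays moved. The work goes in short steps, each a Python script; the robot and the scene stay as the last script left them, time stands still between calls to the robot, and variables do not carry over. Pictures are saved under pics/ and viewed, about 8 in all and at most 12, crops included, and the job is handed in when it is done.

```bash
mkdir -p pics; ls
cat > h.py <<'E'
import numpy as np, cv2
from station import env, effector, solver, viewer, workorder, search_frame, tip_of
np.set_printoptions(precision=4,suppress=True)
def cloud(name):
    s=env.sense(); img,d=viewer.read_camera(name); c=viewer.camera_info(name); K=c["intrinsics"]
    K=np.array(K); v,u=np.mgrid[:d.shape[0],:d.shape[1]]
    p=np.stack([(u-K[0,2])/K[0,0]*d,-(v-K[1,2])/K[1,1]*d,-d],-1)
    if "eye" in c: R,t=np.array(c["rotation"]),np.array(c["eye"])
    else:
        T=np.array(c["T_tool_cam"]); Rt=np.array(s["tcp_rot"]); R=Rt@T[:3,:3]; t=Rt@T[:3,3]+s["ee_pos"]
    P=p@R.T+t; P[d<=0]=np.nan
    return img,P
def save(img,n): cv2.imwrite("pics/"+n,img[...,::-1])
E
python3 - <<'E'
from h import *
print(viewer.camera_info("top"),viewer.camera_info("scene").keys(),env.sense())
for c in ["scene","top"]:
    img,P=cloud(c); save(img,c+"0.png"); np.save(c+"P.npy",P)
    for n in ["tube","rack","viewer","panel"]+(["dishes","jar","beaker","pen","labels","short0"] if c=="top" else []):
        print(c,n,[(round(r["score"],2),np.array(r["at"]).round(3)) for r in search_frame(c,n)[:4]])
    for n in ["tube_cap","rack","panel","viewer"]:
        print(c,n,"tip",[(round(r["score"],2),np.array(r["at"]).round(3)) for r in tip_of(c,n)[:3]])
print(env.sense()["t"])
E
```

```text
pics
{'intrinsics': array([[371.9283,   0.    , 243.8936],
       [  0.    , 371.9283, 194.0828],
       [  0.    ,   0.    ,   1.    ]]), 'eye': array([0.2993, 0.0016, 1.0817]), 'rotation': array([[-0.0301,  0.9715, -0.2352],
       [-0.9995, -0.0284,  0.0106],
       [ 0.0036,  0.2354,  0.9719]])} dict_keys(['intrinsics', 'eye', 'rotation']) {'t': 0.0, 'joint_positions': array([-1.23  ,  0.4684, -0.0116,  1.6036,  0.006 ,  1.0714, -0.0563]), 'joint_velocities': array([0.0011, 0.0014, 0.0001, 0.0018, 0.0006, 0.0007, 0.0001]), 'tau': array([ -0.0005, -52.0567,  -0.0123, -24.3753,  -0.0566,   0.017 ,
         0.0002]), 'ee_pos': array([0.2433, 0.6021, 0.2137]), 'tcp_rot': array([[ 0.9272, -0.0005,  0.3746],
       [-0.3746, -0.0017,  0.9272],
       [ 0.0001, -1.    , -0.0017]]), 'wrist_force': array([-0.2959,  0.2746,  0.7588]), 'moment': array([-0.0019, -0.0337, -0.    ]), 'gripper_width': 0.09184867039288609}
scene tube [(0.96, array([ 0.457, -0.365,  0.106])), (0.76, array([ 0.488, -0.419,  0.112])), (0.62, array([ 0.532, -0.334,  0.151]))]
scene rack [(0.57, array([ 0.577, -0.31 
[... 940 characters left out ...]
er [(0.7, array([0.382, 0.412, 0.044])), (0.49, array([0.569, 0.228, 0.095]))]
top pen [(0.71, array([0.391, 0.007, 0.054]))]
top labels [(0.59, array([ 0.303, -0.257,  0.03 ])), (0.41, array([ 0.522, -0.328,  0.161]))]
top short0 [(0.65, array([ 0.527, -0.278,  0.124])), (0.52, array([ 0.578, -0.242,  0.12 ])), (0.3, array([0.57 , 0.232, 0.093]))]
top tube_cap tip [(0.61, array([ 0.571, -0.335,  0.01 ])), (0.59, array([ 0.48 , -0.414,  0.154])), (0.53, array([ 0.523, -0.331,  0.162]))]
top rack tip [(0.7, array([ 0.554, -0.294,  0.   ]))]
top panel tip [(0.92, array([0.594, 0.242, 0.098]))]
top viewer tip [(0.89, array([ 0.592,  0.24 , -0.002])), (0.68, array([ 0.583, -0.245,  0.012]))]
1.2
```

```bash
python3 -c "
import cv2,numpy as np
cv2.imwrite('pics/both0.png',np.vstack([cv2.imread('pics/scene0.png'),cv2.imread('pics/top0.png')])[:, :])
i=cv2.imread('pics/both0.png');print(i.shape)
cv2.imwrite('pics/both0.png',cv2.resize(np.hstack([cv2.imread('pics/scene0.png'),cv2.imread('pics/top0.png')]),(800,300),interpolation=cv2.INTER_AREA))"
```

```text
(768, 512, 3)
```

View pics/both0.png

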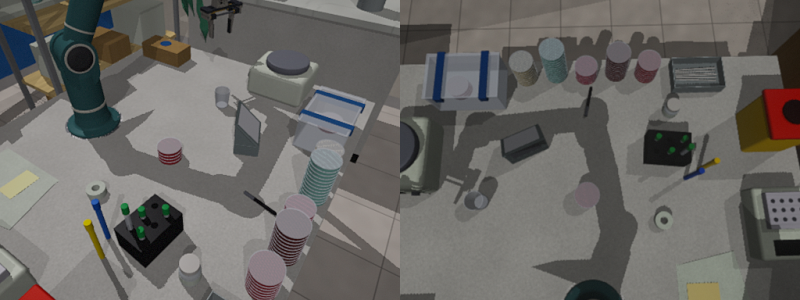

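Run:
```python
import cv2,numpy as np
np.set_printoptions(precision=4,suppress=True)
for c in ["scene","top"]:
    P=np.load(c+"P.npy"); I=cv2.imread(f"pics/{c}0.png"); H=cv2.cvtColor(I,cv2.COLOR_BGR2HSV)
    x,y,z=P[...,0],P[...,1],P[...,2]
    # panel plane
    m=(abs(x-.592)<.06)&(abs(y-.24)<.085)&(z>.04)&(z<.16)
    Q=P[m]
    for _ in range(5):
        ce=Q.mean(0); n=np.linalg.svd(Q-ce,full_matrices=False)[2][2]; n*=np.sign(n[2]); 
        Q=P[m]; Q=Q[abs((Q-ce)@n)<.004]
    print(c,"panel n",n,"ang",np.degrees(np.arccos(n[2])),"yaw",np.degrees(np.arctan2(n[1],n[0])),"ce",ce,len(Q), 'z range',np.percentile(Q[:,2],[1,99]))
    wm=(m&(abs((P-ce)@n)<.004)).astype(np.uint8)
    W=P[wm>0]; h=n[:2]/np.hypot(*n[:2]); l=np.array([-h[1],h[0]])
    hl=W[:,:2]@h; ll=W[:,:2]@l
    print(" extents h",np.percentile(hl,[.5,99.5]),"l",np.percentile(ll,[.5,99.5]), "mid",h*np.percentile(hl,[.5,99.5]).mean()+l*np.percentile(ll,[.5,99.5]).mean())
    r,_,_=0,0,0
    rect=cv2.minAreaRect(W[:,:2].astype(np.float32)*1000); print(rect)
    hi=(z>.135)&(y<-.15)&(x>.35)&(x<.75)&(z<.25)
    k,lab,st,_=cv2.connectedComponentsWithStats(hi.astype(np.uint8))
    for i in range(1,k):
        if st[i,4]>8: q=lab==i; print(" high",st[i],P[q].mean(0),P[q].max(0),"hsv",np.median(H[q],0))
```

```text
scene panel n [0.6826 0.2308 0.6934] ang 46.09892179143369 yaw 18.682923936449907 ce [0.5845 0.2428 0.0963] 828 z range [0.047  0.1386]
 extents h [0.5882 0.6817] l [-0.0437  0.1067] mid [0.5914 0.2332]
((591.0222778320312, 232.48422241210938), (95.28235626220703, 152.74485778808594), 22.103605270385742)
 high [116 255  13  17 158] [ 0.4535 -0.363   0.159 ] [ 0.4601 -0.3509  0.1721] hsv [109.  211.5  96. ]
 high [154 260  12  20 182] [ 0.5316 -0.3363  0.1657] [ 0.5388 -0.3244  0.1809] hsv [ 70. 190.  98.]
 high [106 281  14  18 178] [ 0.4848 -0.4159  0.1592] [ 0.4911 -0.4046  0.1714] hsv [ 25.  255.  115.5]
 high [ 24 364  47  20 516] [ 0.5571 -0.5893  0.2135] [ 0.5918 -0.5758  0.2168] hsv [  1. 212. 167.]
top panel n [0.6588 0.2076 0.7231] ang 43.68955280383697 yaw 17.491738645606443 ce [0.574  0.2699 0.0983] 643 z range [0.0514 0.1412]
 extents h [0.5835 0.6816] l [-0.0133  0.1221] mid [0.587 0.242]
((588.7589111328125, 235.40548706054688), (95.83328247070312, 149.3829803466797), 22.2699031829834)
 high [ 451  113   61   72 3860] [ 0.6124 -0.6128  0.2027] [ 0.7031 -0.5717  0.228 ] hsv [  2. 227.  97.]
 high [364 184  13  11  90] [ 0.524  -0.3287  0.1704] [ 0.5344 -0.3211  0.1835] hsv [ 67.  149.5  62. ]
 high [397 202  13   9  87] [ 0.4782 -0.4087  0.164 ] [ 0.488  -0.4012  0.1749] hsv [ 24. 205. 107.]
 high [378 215  12   9  82] [ 0.4467 -0.3558  0.1644] [ 0.4566 -0.3478  0.1743] hsv [113.  174.5  98.5]
```

The long green tube stands in the rack at scene pixel ~(160,270), or about (0.53, -0.33). The blue and yellow decoys are outside the rack. The viewer is at about (0.59, 0.24), yawed about 18–22°. I'll check IK, then move above the tube.

```bash
cat >> h.py <<'E'
def down(yaw,s=1):  # tool y down, z horizontal at yaw
    z=s*np.array([np.cos(yaw),np.sin(yaw),0]); y=np.array([0,0,-1.]); return np.stack([np.cross(y,z),y,z],1)
def panel(yaw):     # panel frame
    h=np.array([np.cos(yaw),np.sin(yaw),0]); k=np.array([0,0,1.]); c=np.sqrt(.5)
    x=-c*h+c*k; n=c*h+c*k; return np.stack([x,np.cross(n,x),n],1)
def slant(yaw,s=1):
    Rp=panel(yaw); y=-Rp[:,0]; z=s*Rp[:,1]; return np.stack([np.cross(y,z),y,z],1)
E
python3 - <<'E'
from h import *
print(viewer.camera_info("wrist")["T_tool_cam"],viewer.camera_info("wrist")["intrinsics"])
y=np.radians(19); c=np.array([.592,.238,.095])
for s in (1,-1):
    print(s,"grasp",solver.inverse_kinematics([.528,-.332,.147],down(np.radians(107),s)),solver.inverse_kinematics([.528,-.332,.33],down(np.radians(107),s)))
    for off in (.04,.12):
        Rp=panel(y); p=c+Rp@np.array([.085-.019,0,off]); print(" fin",p,solver.inverse_kinematics(p,slant(y,s)))
E
```

```text
[[ 0.0009 -0.9628 -0.2704 -0.0767]
 [-0.0001  0.2704 -0.9628 -0.1706]
 [ 1.      0.0009  0.0001  0.0004]
 [ 0.      0.      0.      1.    ]] [[327.826    0.     256.1647]
 [  0.     327.826  188.256 ]
 [  0.       0.       1.    ]]
1 grasp [-0.0618  0.6035  0.7987  1.7674 -0.5082  0.9894  2.8044] [-0.3015  0.5537  1.2181  1.5838 -0.5269  1.3769  2.8401]
 fin [0.5746 0.232  0.17  ] [-0.1023  0.314  -0.4442  2.2995  2.3515  0.33    2.2895]
 fin [0.6281 0.2504 0.2265] [-0.2778  0.259  -0.2272  2.1525  1.8613  0.165   2.7704]
-1 grasp [-0.1323  0.6498  0.9157  1.7715 -0.5964  1.024  -0.2638] [-0.2626  0.5074  1.128   1.582  -0.4666  1.3511 -0.3537]
 fin [0.5746 0.232  0.17  ] [ 0.5607  0.7332 -1.3136  2.2684  2.0088  0.7795 -0.2125]
 fin [0.6281 0.2504 0.2265] [ 0.2799  0.3935 -0.8851  2.1213  1.7434  0.3814 -0.1287]
```

Run:
```python
from h import *
s=env.sense(); env.movel(s["ee_pos"]+[0,0,.12],rate=.25)
q=solver.inverse_kinematics([.60,.24,.36],down(np.radians(109),-1)); print(q)
# try natural config: rotate base only
q0=env.sense()["joint_positions"]; q0[0]+=np.radians(68-22); q0[2]=0;q0[4]=0; q0[6]=1.5 if q is None else (np.pi/2*np.sign(q[6]))
print(q0); env.goto_joints(q0); s=env.sense(); print(s["t"],s["ee_pos"],s["tcp_rot"])
q=solver.inverse_kinematics([.62,.25,.33],down(np.radians(109),-1)); print(q)
img,P=cloud("wrist"); save(img,"w1.png"); np.save("w1P.npy",P)
for o in (.04,.12):
    Rp=panel(np.radians(19)); p=np.array([.592,.238,.095])+Rp@[.066,0,o]; print(solver.inverse_kinematics(p,slant(np.radians(19),-1)))
for n in ["panel","viewer"]: print(n,[(round(r["score"],2),np.array(r["at"]).round(4)) for r in tip_of("wrist",n)[:3]])
print(env.sense()["t"])
```

```text
[-0.8425  0.3857  0.575   1.4589 -0.2108  1.359  -1.496 ]
[-0.4307  0.3815  0.      1.4592  0.      1.3026 -1.5708]
3.6833 [0.6027 0.2418 0.333 ] [[-0.9076 -0.0023  0.4198]
 [-0.4198 -0.0003 -0.9076]
 [ 0.0022 -1.     -0.0007]]
[-0.4465  0.4171  0.0188  1.4152 -0.0079  1.3094 -1.6664]
[-0.1966  0.2992 -0.3385  2.305   2.4166  0.3092 -0.9346]
[ 0.2799  0.3935 -0.8851  2.1213  1.7434  0.3814 -0.1287]
panel [(0.64, array([0.5927, 0.234 , 0.0943]))]
viewer [(0.89, array([ 0.5944,  0.2356, -0.001 ]))]
3.8333
```

View pics/w1.png

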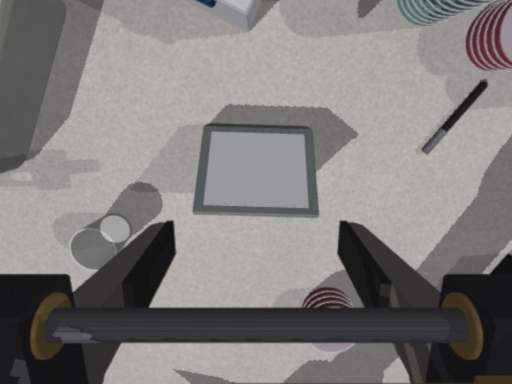

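The panel is fully visible, with face corners near (208,125), (311,127), (318,215) and (195,212). I'll fit it metrically, then move above the tube.

Run:
```python
from h import *
P=np.load("w1P.npy"); I=cv2.imread("pics/w1.png"); 
m=np.zeros(P.shape[:2],bool); m[120:222,185:325]=1
g=I.mean(-1); 
k=m&(P[...,2]>.045)&(P[...,2]<.15)
Q=P[k]; ce=np.median(Q,0)
for _ in range(8):
    q=Q[abs((Q-ce)@n)<.004] if _ else Q
    ce=q.mean(0); n=np.linalg.svd(q-ce,full_matrices=False)[2][2]; n*=np.sign(n[2])
print("n",n,"tilt",np.degrees(np.arccos(n[2])),"yaw",np.degrees(np.arctan2(n[1],n[0])),len(q),len(Q))
on=k&(abs((P-ce)@n)<.005)
u=np.array([0,0,1.])-n[2]*n; u/=np.linalg.norm(u); l=np.cross(n,u)
H=cv2.cvtColor(I,cv2.COLOR_BGR2HSV)
print("grey levels",np.percentile(g[on],[5,20,50,90]), "sat",np.percentile(H[...,1][on],[5,50,95]))
for nm,mm in (("face",on),("lit",on&(g>125))):
    W=P[mm]-ce; ab=np.stack([W@u,W@l],1).astype(np.float32)*1000
    r=cv2.minAreaRect(ab); c=ce+(r[0][0]*u+r[0][1]*l)/1000
    print(nm,mm.sum(),r,"centre",c, "pct",np.percentile(ab,[1,99],axis=0).ravel())
# now above the tube
R=down(np.radians(107),-1)
s=env.sense()
q0=s["joint_positions"]; q0[0]=.56-.05; env.goto_joints(q0); s=env.sense(); print(s["ee_pos"],s["tcp_rot"][:,2])
q=solver.inverse_kinematics([.528,-.332,.28],R); print(q); 
env.goto_joints(q); print(env.sense()["t"],env.sense()["ee_pos"])
img,P=cloud("wrist"); save(img,"w2.png"); np.save("w2P.npy",P)
print([(round(r["score"],2),np.array(r["at"]).round(4)) for r in tip_of("wrist","tube_cap")[:4]])
H=cv2.cvtColor(img,cv2.COLOR_RGB2HSV); z=P[...,2]
gm=(H[...,0]>50)&(H[...,0]<85)&(H[...,1]>100)&(z>.14)&(z<.2)
print(gm.sum(),P[gm].mean(0),P[gm&(z>.175)].mean(0),P[gm].min(0),P[gm].max(0),np.argwhere(gm).mean(0))
t=P[gm&(z>.174)]; print(len(t),t.min(0),t.max(0))
```

```text
n [0.6507 0.2758 0.7075] tilt 44.96545077438734 yaw 22.968661430199393 10378 10485
grey levels [ 86.      90.     153.6667 154.    ] sat [ 5.  5. 20.]
face 10420 ((-7.01995849609375, 0.1675872802734375), (134.201171875, 150.1675567626953), 0.07956812530755997) centre [0.5934 0.2375 0.095 ] pct [-70.319  -72.9898  59.0726  73.1707]
lit 7303 ((-1.4558181762695312, 0.770263671875), (149.1036834716797, 122.51432037353516), 89.92220306396484) centre [0.59   0.2354 0.099 ] pct [-59.6663 -61.3485  48.929   61.3555]
[ 0.5509 -0.3439  0.3333] [-0.4852 -0.8744 -0.0011]
[ 0.6165  0.3751 -0.144   1.5914  0.0569  1.1792 -0.8135]
6.6917 [ 0.5286 -0.3317  0.2804]
[(0.8, array([ 0.4841, -0.412 ,  0.1557])), (0.76, array([ 0.5306, -0.3304,  0.1689])), (0.65, array([ 0.4458, -0.3583,  0.1576]))]
488 [ 0.53   -0.3311  0.1774] [ 0.5288 -0.3316  0.1803] [ 0.5191 -0.3415  0.1559] [ 0.5375 -0.3221  0.1825] [185.9488 256.832 ]
393 [ 0.5191 -0.3415  0.1742] [ 0.5373 -0.3222  0.1825]
```

View pics/w2.png

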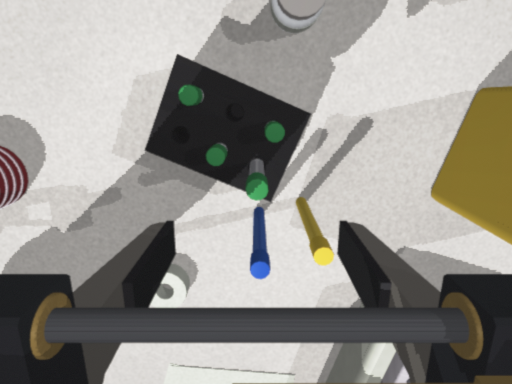

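The wrist view shows the long tube's cap at (257,187) and the blue and yellow tubes behind it. The finger paths at left and right are clear. I'll descend, grip and draw it up.

Run:
```python
from h import *
env.movel([.5285,-.3318,.147],rate=.12)
s=env.sense(); print(s["t"],s["ee_pos"],s["wrist_force"])
effector.grasp(40); s=env.sense(); print(s["t"],s["gripper_width"],s["wrist_force"])
env.movel([.5285,-.3318,.317],rate=.12)
s=env.sense(); print(s["t"],s["ee_pos"],s["gripper_width"],s["wrist_force"])
img,P=cloud("wrist"); save(img,"w3.png"); np.save("w3P.npy",P)
i2,P2=cloud("scene"); save(i2[150:384,60:330],"s3.png")
cv2.imwrite("pics/c3.png",cv2.resize(np.hstack([img,cv2.copyMakeBorder(i2[60:384,0:400],0,60,0,0,0)])[...,::-1],(800,337),interpolation=cv2.INTER_AREA))
print([(round(r["score"],2),np.array(r["at"]).round(4)) for r in tip_of("scene","tube_tip")[:4]])
print([(round(r["score"],2),np.array(r["at"]).round(4)) for r in tip_of("wrist","tube_tip")[:4]])
for s_ in (-1,):
  for o in (.04,.12,.18):
    Rp=panel(np.radians(23)); p=np.array([.5934,.2375,.095])+Rp@[.066,0,o]; print(p,solver.inverse_kinematics(p,slant(np.radians(23),s_)))
```

```text
8.05 [ 0.529  -0.3321  0.1479] [-0.3923  0.6688  0.4499]
9.1417 0.019213762695492822 [0.1347 0.5315 0.41  ]
10.7083 [ 0.5282 -0.3316  0.3161] 0.019384591231125563 [-0.0236 -0.1146 -0.6103]
[(0.97, array([ 0.4524, -0.3589,  0.0005])), (0.83, array([ 0.528 , -0.3344,  0.1805])), (0.6, array([ 0.4828, -0.4089, -0.0008]))]
[(0.84, array([ 0.5268, -0.3287,  0.1798])), (0.7, array([ 0.4823, -0.4123, -0.0023]))]
[0.5765 0.2303 0.17  ] [ 0.6072  0.7327 -1.3118  2.267   2.0306  0.6964 -0.1453]
[0.6285 0.2524 0.2265] [ 0.4635  0.4963 -1.0958  2.1129  1.7531  0.4323  0.0062]
[0.6676 0.269  0.2689] [ 0.1381  0.3337 -0.6816  2.      1.2632  0.2383  0.3847]
```

View pics/c3.png

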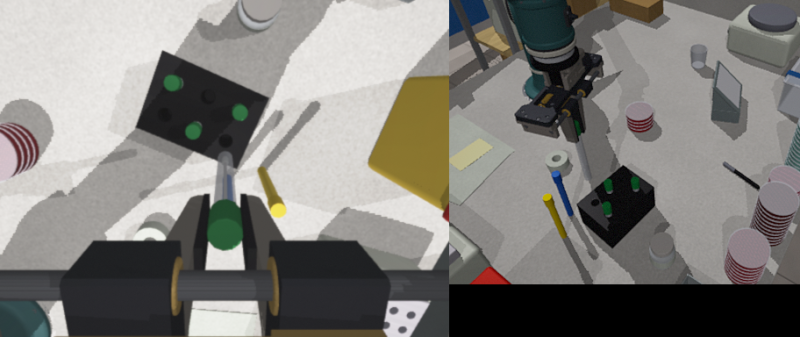

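```bash
cat >> h.py <<'E'
from scipy.spatial.transform import Rotation as Ro, Slerp
C=np.array([.5934,.2375,.095]); YAW=np.radians(23)
E
python3 - <<'E'
from h import *
q=env.sense()["joint_positions"]; print(q)
q[0]-=.96; q[6]=-1.57; env.goto_joints(q)
s=env.sense(); print(s["t"],s["ee_pos"],s["tcp_rot"],s["gripper_width"])
Rp=panel(YAW)
S=Slerp([0,1],Ro.from_matrix([s["tcp_rot"],slant(YAW,-1)]))
pe=C+Rp@[.066,0,.15]
for a in (.25,.5,.75,1):
    p=(1-a)*s["ee_pos"]+a*pe; print(a,p,solver.inverse_kinematics(p,S(a).as_matrix()))
for o in (.12,.08,.042): print(o,solver.inverse_kinematics(C+Rp@[.066,0,o],slant(YAW,-1)))
E
```

```text
[ 0.6159  0.3513 -0.1443  1.5425  0.052   1.2525 -0.8101]
12.9833 [0.5754 0.241  0.3164] [[-0.8802 -0.0006  0.4745]
 [-0.4745 -0.001  -0.8802]
 [ 0.001  -1.      0.0005]] 0.01888801402690185
0.25 [0.5936 0.246  0.2992] [-0.4195  0.3557 -0.2197  1.6108  0.3926  1.1603 -1.144 ]
0.5 [0.6118 0.2509 0.2821] [-0.4247  0.3087 -0.2945  1.8005  0.7325  0.9175 -0.7436]
0.75 [0.6299 0.2558 0.2649] [-0.3594  0.2545 -0.3043  2.0051  1.0876  0.5441 -0.3436]
1 [0.6481 0.2607 0.2477] [ 0.1394  0.3293 -0.676   2.0651  1.5184  0.2201  0.1236]
0.12 [ 0.4635  0.4963 -1.0958  2.1129  1.7531  0.4323  0.0062]
0.08 [ 0.0857  0.3247 -0.6039  2.2124  2.1944  0.2387 -0.5719]
0.042 [ 0.0293  0.3305 -0.5389  2.2894  2.48    0.2909 -0.8696]
```

Run:
```python
from h import *
s=env.sense(); Rp=panel(YAW); R=slant(YAW,-1)
S=Slerp([0,1],Ro.from_matrix([s["tcp_rot"],R])); pe=C+Rp@[.066,0,.13]; p0=s["ee_pos"]
for a in (.5,.8,1): env.reach((1-a)*p0+a*pe,S(a).as_matrix()); s=env.sense(); print(s["t"],s["joint_positions"],s["gripper_width"],s["wrist_force"])
print(s["ee_pos"]-pe, (s["tcp_rot"].T@R-np.eye(3)).round(3).ravel())
for o in (.11,.09,.07,.055,.042): print(o,solver.inverse_kinematics(C+Rp@[.066,0,o],R))
img,P=cloud("wrist"); np.save("w4P.npy",P); i2,P2=cloud("scene"); np.save("s4P.npy",P2); save(i2,"s4.png"); save(img,"w4.png")
cv2.imwrite("pics/c4.png",cv2.resize(np.hstack([img,i2])[...,::-1],(800,300),interpolation=cv2.INTER_AREA))
for c in ("scene","wrist"):
  for n,e in (("tube_tip",-.071),("tube_mid",0),("tube_cap",.085),("panel",0)):
    print(c,n,[(round(r["score"],2),((np.array(r["at"])-C)@Rp).round(4)) for r in tip_of(c,n)[:2]])
```

```text
13.775 [-0.428   0.3036 -0.2899  1.823   0.7387  0.9041 -0.762 ] 0.019152439214751092 [-0.4488 -0.8831 -0.6524]
14.3083 [-0.3521  0.2452 -0.2819  2.0679  1.2196  0.446  -0.3338] 0.018835144684410787 [0.8786 0.194  0.4873]
14.925 [ 0.1293  0.3265 -0.6602  2.1049  1.7081  0.216  -0.0765] 0.019554999325867087 [-0.3681 -0.3086 -0.2784]
[ 0.0018 -0.      0.0013] [-0.    -0.002 -0.006  0.002 -0.    -0.002  0.006  0.002 -0.   ]
0.11 [ 0.1649  0.3387 -0.7     2.1476  1.8869  0.2377 -0.2436]
0.09 [ 0.1816  0.3488 -0.7177  2.1873  2.0417  0.2616 -0.3951]
0.07 [ 0.1785  0.3555 -0.7124  2.2272  2.1852  0.2854 -0.5396]
0.055 [ 0.1642  0.3586 -0.6948  2.2572  2.2877  0.304  -0.6455]
0.042 [ 0.1482  0.3618 -0.6758  2.283   2.3696  0.3225 -0.7307]
scene tube_tip [(0.86, array([ 0.1865,  0.5511, -0.3203])), (0.63, array([-0.074 ,  0.001 ,  0.1348]))]
scene tube_mid [(0.82, array([0.0045, 0.0002, 0.1382])), (0.75, array([ 0.2364,  0.558 , -0.2714]))]
scene tube_cap [(0.82, array([0.0873, 0.0022, 0.1334])), (0.75, array([ 0.2938,  0.5521, -0.2109]))]
scene panel [(0.69, array([ 0.0018,  0.0028, -0.    ]))]
wrist tube_tip [(0.66, array([-0.0751,  0.0023,  0.134 ]))]
wrist tube_mid []
wrist tube_cap [(0.97, array([ 0.0832, -0.0012,  0.1366]))]
wrist panel [(0.67, array([0.0047, 0.0011, 0.0012]))]
```

View pics/c4.png

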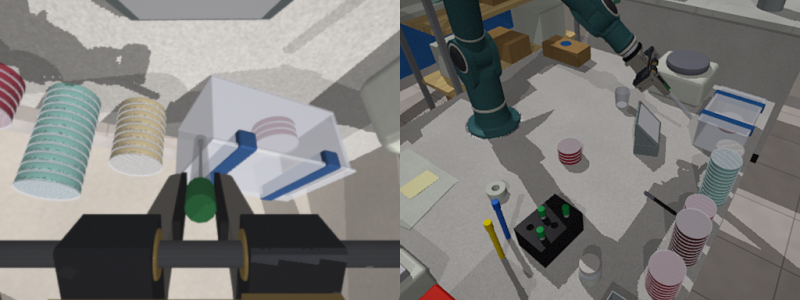

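The tube is parallel within noise, with the tip at n=0.134 and the cap at 0.135, and it is centred. I'll lower it along the panel normal.

Run:
```python
from h import *
Rp=panel(YAW); R=slant(YAW,-1)
t=C+Rp@[.067,0,.040]
env.movel(t,R,rate=.05); env.pause(.5); s=env.sense()
print(s["t"],s["joint_positions"],s["gripper_width"],s["wrist_force"],(s["ee_pos"]-t)@Rp,(s["tcp_rot"].T@R-np.eye(3)).round(3).ravel())
img,P=cloud("wrist"); np.save("w5P.npy",P); i2,P2=cloud("scene"); i3,P3=cloud("top"); np.save("s5P.npy",P2);save(i2,"s5.png")
cv2.imwrite("pics/c5.png",cv2.resize(np.hstack([i2[60:260,200:450],i3[100:300,60:310]])[...,::-1],(800,320),interpolation=cv2.INTER_CUBIC))
for c in ("scene","top","wrist"):
  for n in ("tube_tip","tube_mid","tube_cap","panel"):
    print(c,n,[(round(r["score"],2),((np.array(r["at"])-C)@Rp).round(4)) for r in tip_of(c,n)[:3] if np.linalg.norm(np.array(r["at"])-C)<.2])
print(env.sense()["t"])
```

```text
17.875 [ 0.3261  0.4315 -0.8889  2.2793  2.2274  0.3961 -0.5339] 0.019210011927389886 [ 0.6148 -0.8082 -0.7701] [-0.  0. -0.] [-0.  0. -0. -0. -0. -0.  0.  0. -0.]
scene tube_tip [(0.49, array([-0.07  ,  0.0035,  0.0428]))]
scene tube_mid [(0.59, array([0.0018, 0.0011, 0.0417]))]
scene tube_cap [(0.52, array([0.0867, 0.0019, 0.0399]))]
scene panel [(0.9, array([ 0.004 , -0.0013,  0.0015]))]
top tube_tip [(0.48, array([-0.0689,  0.0026,  0.0412]))]
top tube_mid [(0.54, array([0.0038, 0.0031, 0.0406]))]
top tube_cap [(0.61, array([0.0869, 0.0032, 0.0389]))]
top panel [(0.84, array([-0.0005, -0.0028, -0.0008]))]
wrist tube_tip [(0.98, array([-0.0705, -0.0001,  0.0399]))]
wrist tube_mid [(0.77, array([0.0022, 0.0009, 0.0357]))]
wrist tube_cap [(0.68, array([ 0.0865, -0.0009,  0.0412]))]
wrist panel [(0.69, array([0.0014, 0.0003, 0.0024])), (0.55, array([-0.0721,  0.0008,  0.0424])), (0.42, array([-0.0673,  0.0011, -0.0696]))]
18.625
```

View pics/c5.png

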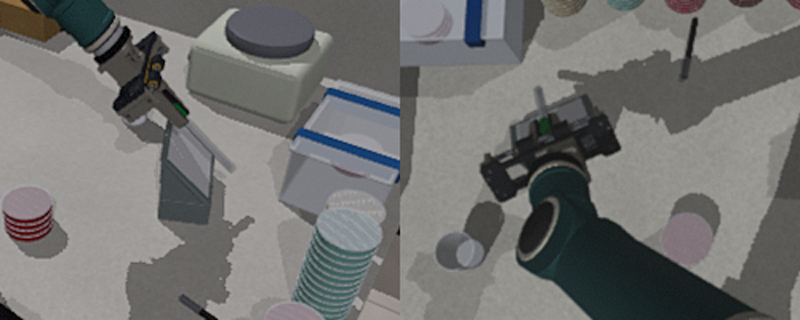

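The tube hangs over the face: mid at (0.002, 0.001, 0.040) in the panel frame, parallel, and nothing else is touching. I'll hand it in.

Run:
```python
from h import *
s=env.sense(); print(s["t"],abs(s["joint_velocities"]).max(),s["gripper_width"]); workorder.finish_job()
```

```text
18.625 0.0025938069743398043 0.019013126824182124
the job is handed in; nothing more can be done
```

I gripped the long green tube by its cap at 40 N, drew it straight up out of the rack, and handed the job in at 18.6 s with the arm holding it over the viewing light.

**Position:** By the scene, top and wrist cameras, the tube's middle is 2–4 mm up the slope from the centre of the face and 1–3 mm to one side. The single readings put it 36–42 mm off the face.

**Alignment:** The tube is parallel to the face and straight along the slope within the 4 mm measuring noise. The tip read 40–43 mm off and the cap 39–41 mm off.

**Steadiness:** The arm was nearly still (joint speeds under 0.003 rad/s). The grip held at 19 mm, and the wrist force stayed at about 1 N, so there was no sign of contact.

**Disagreements:**
- The first readings of the light's yaw ran from 17° to 22°. I used 23° from the close wrist view, which saw the whole face.
- The wrist camera alone put the tube's middle at 36 mm off, but its tip and cap readings gave 40–41 mm.

The other things looked unmoved in the pictures I took, but I did not measure their positions again at the end.

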